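Fetch the hemmed-in culture flask for imaging and put the bottles back

TASK

The culture flask lying in the steel tray is hemmed in by three capped bottles: first stand all three bottles on the grey bench mat, then lay the flask flat on the stage of the imager, centred over its round glass window. After that stand each bottle back in the tray in the very place where it stood at the start. Keep the bottles upright and the flask level all the while, and leave the dish and the jar in the tray as they are.

Things in the scene. Friction and masses are not known exactly. Their poses are not given: they have to be found in the camera images.
- tall_bottle_c (a point): Tall round amber glass bottle with a paper label, loose, 0.3 to 0.5 kg: body 70 mm across up to 92 mm, shoulders narrowing above that, 143 mm high in all with a flat round blue screw cap (52 mm across, the top 26 mm). The point is on its axis, half-way up (71.5 mm above its foot); z up. The cap is the place to grip it.
- short_bottle_c (a point): Short round amber glass bottle with a paper label, loose, 0.16 to 0.28 kg: body 56 mm across up to 62 mm, 105 mm high in all with the same flat round blue cap (52 mm across, the top 26 mm). The point is on its axis, half-way up (52.5 mm above its foot); z up. The cap is the place to grip it.
- square_bottle_c (a point): Square amber bottle with labels on two sides, loose, 0.19 to 0.33 kg: body 60 by 60 mm up to 84 mm, 125 mm high in all with a smaller flat round blue cap (44 mm across, the top 23 mm). The point is on its axis, half-way up (62.5 mm above its foot); x and y square to its sides, z up. The cap is the place to grip it.
- flask_c (a point): Clear plastic culture flask lying flat, loose, 60 g: body 70 mm long (x), 50 mm wide (y), 25 mm high; along +x a short neck with a round blue cap, 25 mm across, ending 69 mm from the point. The point is the body's centre, 12.5 mm above its underside; x along the neck, z up. Grip it across the 50 mm. It starts crosswise in mid-tray, two bottles close in front of it and one close behind.
- tray: Shallow stainless steel tray, fixed to the bench: 260 mm (x) by 300 mm (y), rim 26 mm high, walls and floor 3 mm thick. Origin at the centre of its underside; the bottles, flask, dish and jar stand on its floor, 3 mm above the bench. x points away from the robot.
- mat: Thin grey bench mat, fixed, empty: 280 mm (x) by 200 mm (y), 2 mm thick, to the left or right of the tray. Origin at the centre of its underside.
- stage_window (a point): Centre of the round glass window (32 mm across, in a 76 mm steel ring) of the imager: a fixed cream box, left or right of the tray, with a flat black stage 215 mm (x) by 196 mm (y) on top. The point is on the stage's top, 105 mm above the bench; x away from the robot, z up. The lamp arm is hinged 117 mm beyond it (+x) and leans away, 300 mm high at most: the space above the stage is free.
- dish_c (a point): Closed round culture dish, clear, 60 mm across and 15.5 mm high, loose in a far corner of the tray. Leave it. The point is its centre.
- jar_c (a point): Small white screw-top jar, 47 mm across and 48 mm high, loose in the other far corner of the tray. Leave it. The point is its centre.
There are look-alikes about, which are no part of the job. Leave any brown look-alike of the part that bears flask_c alone.

How it is judged:
On the way, in this order (a step that is already met when the one before it is completed fails the run):
1. all three bottles stand on the bench mat, released (x of tall_bottle_c in the frame of mat between -0.14 and 0.14 m and y of tall_bottle_c in the frame of mat between -0.1 and 0.1 m and height (world z) of tall_bottle_c below 0.0795 m and angle between each of tall_bottle_c, short_bottle_c, square_bottle_c's own z axis and vertical below 0.1 rad and linear speed of each of tall_bottle, short_bottle, square_bottle below 0.02 m/s and contact force between the fingers and tall_bottle below 0.1 N and x of short_bottle_c in the frame of mat between -0.14 and 0.14 m and y of short_bottle_c in the frame of mat between -0.1 and 0.1 m and height (world z) of short_bottle_c below 0.0605 m and contact force between the fingers and short_bottle below 0.1 N and x of square_bottle_c in the frame of mat between -0.14 and 0.14 m and y of square_bottle_c in the frame of mat between -0.1 and 0.1 m and height (world z) of square_bottle_c below 0.0705 m and contact force between the fingers and square_bottle below 0.1 N), for 0.2 s.
2. the flask lies flat on the stage, centred over the window, released (horizontal distance between flask_c and stage_window below 0.012 m and z of flask_c in the frame of stage_window between 0.008 and 0.017 m and angle between flask_c's own z axis and vertical below 0.1 rad and linear speed of flask below 0.02 m/s and contact force between the fingers and flask below 0.1 N), for 0.2 s.
At the end, for the whole second after the job is handed in: The flask lies flat and at rest on the stage with its body's centre within 12 mm of the window's centre; each bottle stands upright and at rest within 15 mm of where it stood at the start (horizontal distance between flask_c and stage_window below 0.012 m and z of flask_c in the frame of stage_window between 0.008 and 0.017 m and angle between each of flask_c, tall_bottle_c, short_bottle_c, square_bottle_c's own z axis and vertical below 0.1 rad and linear speed of each of flask, tall_bottle, short_bottle, square_bottle below 0.02 m/s and distance of each of tall_bottle_c, short_bottle_c, square_bottle_c from where it was at the start of the episode below 0.015 m); the robot touches nothing.
It fails at once if a bottle or the flask is tipped by more than 30 degrees (angle between any of tall_bottle_c, short_bottle_c, square_bottle_c, flask_c's own z axis and vertical above 0.52 rad).
It fails at once if the dish or the jar in the tray is shifted by more than 20 mm (distance of any of dish_c, jar_c from where it was at the start of the episode above 0.02 m).
It also fails if it takes over 141 s, if anything falls off the work surface, if the arm or the gripper's body presses on something with over 40 N, if the wrist force passes 120 N, or if a joint passes its speed limit or range.

ROBOT

A 7-joint arm with a two-finger parallel gripper is mounted at the origin on the work surface. World frame = base frame: x ahead of the robot, y to its left, z up, the work surface at z = 0. Lengths are in m, angles in rad, forces in N, time in s.
With the tool pointing down it reaches from about 0.425 to 0.925 m from the base axis. Payload 6.8 kg.
Tool frame: the origin (TCP) lies on the front face of the gripper's body, between the roots of the fingers; the fingertips stand 73 mm ahead of it and the grasp point (between the pads) lies 54 mm ahead of it (env.nose_length is the distance from the TCP to the fingertips, in m); z points along the fingers, y is the direction in which the jaws open and shut (so a half turn about z gives the same grasp; the last joint's range is limited). The gripper opens to 85 mm and grips with 20 to 120 N. Pads are 22 mm wide; open, the fingers measure 114 mm over their backs; the gripper's body (76 mm by 85 mm) begins 54 mm behind the grasp point. The pads swing forward as they close: fully open they stand 13 mm farther back than shut.
Start: joints at [1.051, 0.477, 0.022, 1.555, -0.011, 1.109, -0.083], TCP at [0.27, -0.619, 0.304] pointing down, gripper open.
Joint ranges: [-2.96, 2.96], [-0.34, 2.1], [-1.41, 1.46], [0.24, 2.44], [-1.37, 4.51], [0.17, 1.92], [-2.96, 2.96]. Speed limits (rad/s): [2.39, 2.39, 3.14, 3.14, 3.14, 3.14, 3.14].

INTERFACE

Orientations are given as a unit quaternion [w, x, y, z].
In Python, from cell import env, kin, camera, calibration, job gives the robot as it stands. The module is installed in compiled form; this text tells all that it offers. Calls block until the motion is done:
- env.reach(position, orientation): joint-space move of the TCP to a pose.
- env.movel(position, velocity=0.15, rot=None, stop_force=None): straight line of the TCP; rot=None keeps the orientation; velocity is the mean speed in m/s. With stop_force (N) it stops when the force on the tool has changed by that much, and returns True; else False.
- env.goto_joints(angles): joint-space move.
- env.grip(opening, f_grip=None): finger opening in m; f_grip is the grip in N (None keeps the last); returns when the fingers have stopped.
- env.dwell(seconds).
- kin.inverse_kinematics(position, orientation): joint angles nearest the present ones, or None.
- env.get_state(): the state.
- camera(name): name is "scene" or "top" or "wrist"; returns (picture, depth): 400x640x3 uint8, blue, green, red; 400x640 float32, m along the optical axis (not along the pixel's ray), 0 where there is no reading.
- calibration(name): a dict with "fx", "fy", "cx", "cy" (pixels), "rvec" (rotation vector, rad) and "tvec" (3), from world to camera coordinates, as OpenCV has them. Camera axes: x right, y down, z forward; pixel columns grow to the right and rows downward; lengths in m; the calibration is good to about 2 mm. The wrist camera is an equidistant fisheye: a pixel r from the principal point sees the ray r / f radians off the axis. A picture is of the moment at which its call begins: read the wrist's pose just before it. calibration takes no time and is no camera call; for the wrist camera it gives the pose at the moment of the call.
A pose or a line that the arm cannot do raises env.PlanningError and nothing moves.
- job.job_done(): hands the job in, once; it reports no verdict.
The state is a dict: "time": time; "qpos": joint angles; "joint_velocities": joint speeds; "joint_torque": joint torques, N m; "tcp_pos": TCP position; "orientation": TCP orientation; "force": force on the tool from outside, world axes, zero at the start; "torque": the same for the moment, N m; "opening": finger opening in m.
Only numpy, scipy, OpenCV 4.12 (cv2) and the standard library are available. Lean on these libraries where they do the work, as an engineer would, in place of code of your own. Each camera call takes 0.05 s, during which the arm holds its last target.

## Working session

There is one attempt and no reset: what is moved stays moved. The work goes in short steps, each a Python script; the robot and the scene stay as the last script left them, time stands still between calls to the robot, and variables do not carry over. Pictures are saved under pics/ and viewed, and the job is handed in when it is done.

```bash
mkdir -p pics; cat > h.py <<'E'
import numpy as np, cv2
from cell import env, kin, camera, calibration, job
def snap(n,f=None):
    c=calibration(n); p,d=camera(n)
    if f: cv2.imwrite('pics/'+f+'.png',p); np.savez('pics/'+f+'.npz',p=p,d=d,**{k:np.array(v) for k,v in c.items()})
    return p,d,c
def back(c,u,v,d=None,z=None):
    "pixel to world by depth d or by plane height z (pinhole)"
    R=cv2.Rodrigues(np.array(c['rvec'],float))[0];t=np.array(c['tvec'],float).ravel()
    r=np.array([(u-c['cx'])/c['fx'],(v-c['cy'])/c['fy'],1.0])
    o=-R.T@t; w=R.T@r
    s=d if z is None else (z-o[2])/w[2]
    return o+s*w
E
python3 - <<'E'
from h import *
for n in("scene","top"):
    p,d,c=snap(n,n+'0'); print(n,c)
s=env.get_state();print(s['time'],s['tcp_pos'],s['orientation'],s['opening'])
E
```

```text
scene {'fx': 480.98561356922244, 'fy': 480.98561356922244, 'cx': 318.06093150847903, 'cy': 202.74573181430873, 'rvec': array([ 2.25955756,  1.23553741, -0.37691799]), 'tvec': array([-0.25981997, -0.25340612,  1.39375979])}
top {'fx': 448.99531198578103, 'fy': 448.99531198578103, 'cx': 309.499168372909, 'cy': 209.38830821150265, 'rvec': array([ 2.16338555, -2.15330636,  0.11482793]), 'tvec': array([0.01355596, 0.4453857 , 1.23928667])}
0.1 [ 0.2699675  -0.61821516  0.30301433] [-7.95570693e-04  9.78875087e-01  2.04457505e-01 -2.45887833e-04] 0.08548066550953831
```

View pics/scene0.png

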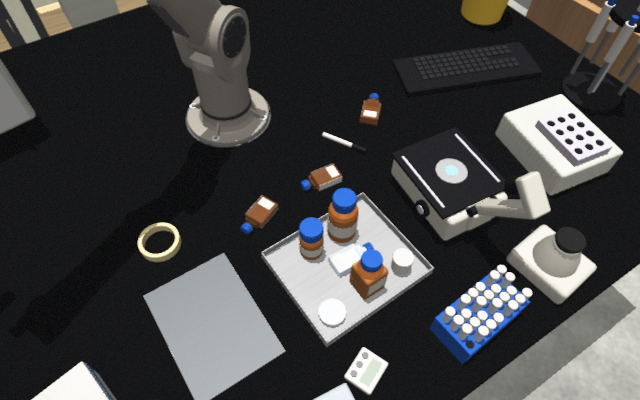

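View pics/top0.png

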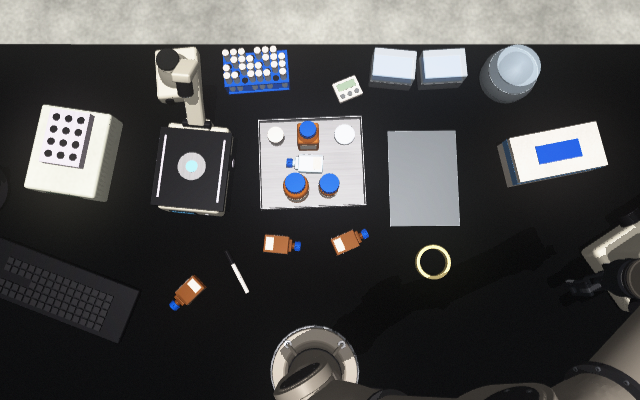

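The pictures show the tray in mid-bench, with the mat on its right (top view 424,178) and the imager on its left (window 192,166). Flask candidates in the top view:
- Clear flask in the tray at (308,163), with its cap to the left at (291,163).
- Brown look-alikes at (280,244), (349,241) and (188,292).

The clear one in the tray fits the description. The bottles are square (308,131), tall (295,185) and short (329,184). I'll check with a close crop.

```bash
python3 - <<'E'
import cv2
p=cv2.imread('pics/top0.png')
cv2.imwrite('pics/crop1.png',cv2.resize(p[105:225,250:380],None,fx=5.5,fy=5,interpolation=cv2.INTER_CUBIC)[:600])
cv2.imwrite('pics/crop2.png',cv2.resize(p[115:225,145:245],None,fx=5,fy=5,interpolation=cv2.INTER_CUBIC))
E
```

```text
(no output)
```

View pics/crop1.png

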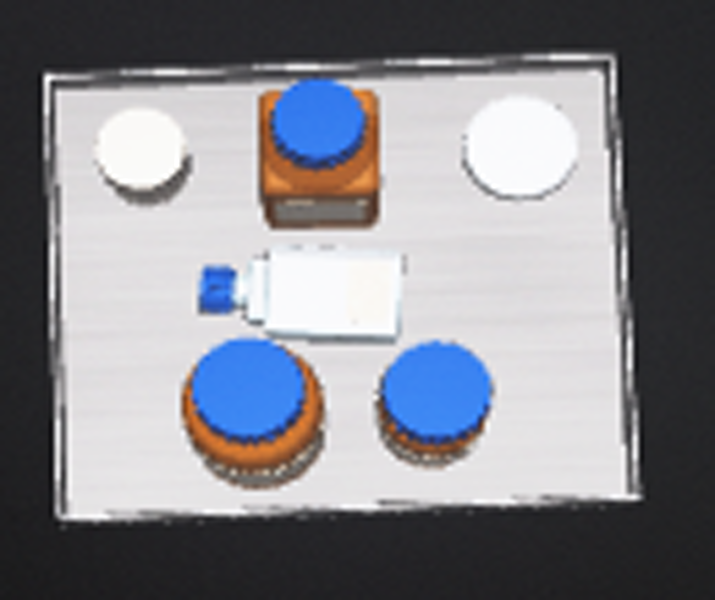

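View pics/crop2.png

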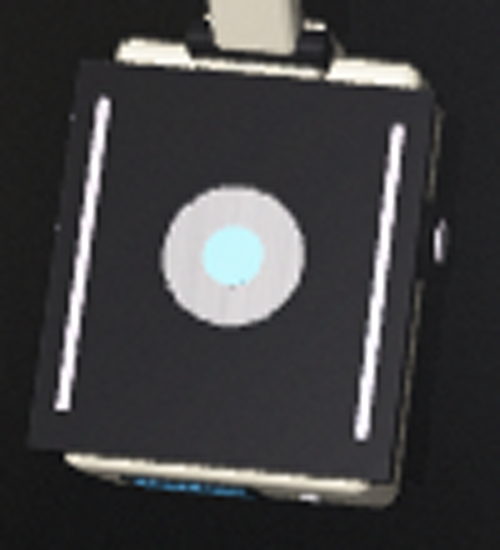

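The crop confirms it: clear flask with a blue cap, tall bottle front-left, short front-right, square behind, dish and jar in the far corners. Next I'll compute positions from depth.

```bash
cat > loc.py <<'E'
from h import *
def cloud(f):
    D=np.load('pics/'+f+'.npz');p,d=D['p'],D['d'];R=cv2.Rodrigues(D['rvec'])[0];t=D['tvec']
    v,u=np.mgrid[:400,:640];X=np.stack([(u-D['cx'])/D['fx']*d,(v-D['cy'])/D['fy']*d,d],-1)
    W=(X-t)@R; W[d==0]=np.nan
    return p,W
def caps(W,p):
    hsv=cv2.cvtColor(p,cv2.COLOR_BGR2HSV); return (hsv[...,0]>100)&(hsv[...,0]<125)&(hsv[...,1]>120)
E
python3 - <<'E'
from loc import *
for f in('top0','scene0'):
    p,W=cloud(f);b=caps(W,p)
    n,l,s,c=cv2.connectedComponentsWithStats(b.astype(np.uint8))
    print(f)
    for i in range(1,n):
        if s[i,4]<40: continue
        w=W[l==i];w=w[~np.isnan(w[:,0])]
        if len(w)==0: continue
        zt=np.percentile(w[:,2],90); q=w[np.abs(w[:,2]-zt)<.004]
        (cx,cy),r=cv2.minEnclosingCircle(q[:,:2].astype(np.float32))
        print(c[i].round(1),s[i,4],'ztop %.4f'%zt,'mean',q[:,:2].mean(0).round(4),'circ',round(cx,4),round(cy,4),round(r,4))
p,W=cloud('top0')
for nm,u,v in[('tray floor',275,160),('mat',424,178),('ring',192,178),('stage',175,190),('flask',315,163),('dish',344,134),('jar',276,135),('bench',380,240)]:
    print(nm,W[v,u].round(4))
# window: ring pixels
z=W[...,2]; 
g=cv2.cvtColor(p,cv2.COLOR_BGR2GRAY);m=np.zeros_like(g);m[145:187,172:212]=(g[145:187,172:212]>110)
w=W[m>0];print('ring',np.nanmean(w,0),cv2.minEnclosingCircle(w[:,:2].astype(np.float32)))
gm=np.zeros_like(g);gm[120:235,380:470]=(g[120:235,380:470]>80);w=W[gm>0]
print('mat rect',cv2.minAreaRect(w[~np.isnan(w[:,0]),:2].astype(np.float32)))
hz=(z>.018)&(z<.034);hz[:,:264]=0;hz[:,360:]=0;hz[:150]=0;hz[:,:]&=(np.mgrid[:400,:640][0]<178)
w=W[hz];print('flask',len(w),w.mean(0),cv2.minAreaRect(w[:,:2].astype(np.float32)))
for (a,b,c2,d2) in [(258,116,258,116),]: pass
from h import *
c=dict(np.load('pics/top0.npz'))
for u,v in [(258.2,120),(361.5,116.5),(366,204),(261,208.5)]: print('rim',back(c,u,v,z=.026).round(4))
print('win plane',back(c,145+232/5-.4,115+256/5-.4,z=.105))
E
```

```text
top0
[258.7  77.6] 1057 ztop 0.0644 mean [0.8303 0.1635] circ 0.8439 0.172 0.1017
[307.3 129. ] 226 ztop 0.1304 mean [0.6479 0.0215] circ 0.6475 0.0211 0.0228
[558.3 150.9] 785 ztop 0.0885 mean [ 0.6003 -0.6593] circ 0.5964 -0.6589 0.0626
[289.1 162.4] 43 ztop 0.0307 mean [0.5795 0.0739] circ 0.5792 0.0718 0.0118
[294.6 182.4] 326 ztop 0.1483 mean [0.5023 0.0529] circ 0.5016 0.0528 0.0259
[328.9 183. ] 301 ztop 0.1101 mean [ 0.5075 -0.0365] circ 0.5077 -0.0364 0.0256
[364.4 233.4] 61 ztop 0.0263 mean [ 0.3777 -0.1388] circ 0.3768 -0.1374 0.0116
[297.3 245.7] 62 ztop 0.0270 mean [0.3419 0.0497] circ 0.3423 0.05 0.0101
[173.5 305.5] 73 ztop 0.0280 mean [0.1761 0.3908] circ 0.1763 0.3906 0.0086
scene0
[633.4  19.4] 79 ztop 0.3005 mean [0.5233 0.8969] circ 0.5229 0.8984 0.0105
[373.8  95.5] 50 ztop 0.0262 mean [0.1779 0.3906] circ 0.177 0.3887 0.0124
[304.9 184.7] 101 ztop 0.0257 mean [0.3432 0.0488] circ 0.3434 0.0493 0.0112
[343.8 199.7] 534 ztop 0.1475 mean [0.5021 0.0522] circ 0.5022 0.0532 0.0269
[310.6 229.2] 517 ztop 0.1097 mean [ 0.5076 -0.0381] circ 0.5067 -0.0388 0.0269
[246.1 
[... 687 characters left out ...]
0.519  0.3285 0.1058]
stage [0.4864 0.3726 0.1058]
flask [0.5779 0.0006 0.0286]
dish [ 0.665  -0.0826  0.0207]
jar [0.6527 0.1108 0.0513]
bench [ 0.3614 -0.1855 -0.0008]
ring [0.55213603 0.33212009 0.10510562] ((0.552137553691864, 0.33239561319351196), 0.03876844793558121)
mat rect ((0.543224573135376, -0.311383992433548), (0.27996963262557983, 0.20179110765457153), 1.0360804796218872)
flask 540 [0.57790569 0.02417506 0.02715773] ((0.5793223977088928, 0.031022053211927414), (0.10396616905927658, 0.05123743414878845), 85.82398223876953)
rim [0.7043 0.165  0.026 ]
rim [ 0.7154 -0.1329  0.026 ]
rim [ 0.4612 -0.1435  0.026 ]
rim [0.4472 0.1524 0.026 ]
win plane [0.55221247 0.33253947 0.105     ]
```

```bash
cat >> h.py <<'E'
def q(deg):
    "tool down, jaw (tool y) along world direction deg"
    a=np.radians((deg+90)/2); return np.array([0,np.cos(a),np.sin(a),0])
def st(msg=''):
    s=env.get_state();print(msg,'t %.2f'%s['time'],'tcp',np.round(s['tcp_pos'],4),'open %.4f'%s['opening'],'F',np.round(s['force'],1))
T0=np.array([.502,.0525]);S0=np.array([.5075,-.0373]);Q0=np.array([.6485,.0208])
TM=np.array([.47,-.26]);SM=np.array([.545,-.36]);QM=np.array([.62,-.27])
ZT,ZS,ZQ=.146+.041,.108+.041,.128+.0425
F0=np.array([.578,.014]);WIN=np.array([.552,.3323])
E
python3 - <<'E'
from h import *
print(env.nose_length)
for d in (0,180,-180,360):
  print(d,q(d).round(3))
  for P,z in((T0,ZT),(S0,ZS),(Q0,ZQ),(Q0,.3),(TM,ZT),(SM,ZS),(QM,ZQ),(F0,.079),(WIN,.19)):
    j=kin.inverse_kinematics(np.r_[P,z],q(d)); print(None if j is None else np.round(j,2))
E
```

```text
0.0726
0 [0.    0.707 0.707 0.   ]
[ 0.26  0.42 -0.6   2.03  0.33  0.79 -0.53]
[ 0.34  0.46 -0.48  2.05  0.33  0.7  -0.35]
[ 0.27  0.64 -0.56  1.7   0.41  0.92 -0.45]
[ 0.29  0.5  -0.59  1.59  0.3   1.14 -0.37]
[ 0.67  0.42 -0.35  1.97  0.2   0.78  0.2 ]
[ 0.68  0.63 -0.27  1.71  0.21  0.83  0.31]
[ 0.53  0.63 -0.31  1.64  0.23  0.9   0.14]
[ 0.23  0.67 -0.48  1.91  0.47  0.67 -0.54]
[ 0.06  0.81 -1.07  1.68  0.77  1.14 -1.22]
180 [ 0.    -0.707  0.707  0.   ]
[ 0.67  0.66 -1.18  2.01  0.74  1.    2.26]
[-0.91  0.88  1.27  2.13 -1.05  1.01 -2.19]
[-0.87  1.02  1.26  1.78 -1.06  1.2  -2.41]
[-0.89  0.79  1.27  1.68 -0.79  1.28 -2.59]
[ 0.16  0.41  0.28  2.01 -0.16  0.75 -2.6 ]
[ 0.24  0.63  0.34  1.75 -0.28  0.81 -2.42]
[ 0.1   0.63  0.32  1.67 -0.25  0.87 -2.62]
[-0.92  1.15  1.25  1.99 -1.29  1.13 -2.2 ]
[ 0.12  0.88 -1.19  1.67  0.87  1.21  1.85]
-180 [ 0.     0.707 -0.707  0.   ]
[ 0.67  0.66 -1.18  2.01  0.74  1.    2.26]
[-0.91  0.88  1.27  2.13 -1.05  1.01 -2.19]
[-0.87  1.02  1.26  1.78 -1.06  1.2  -2.41]
[-0.89  0.79  1.27  1.68 -0.79  1.28 -2.59]
[ 0.16  0.41  0.28  2.01 -0.16  0.75 -2.6 ]
[ 0.24  0.63  0.34  1.75 -0.28  0.81 -2.42]
[ 0.1   0.63  0.32  1.67 -0.25  0.87 -2.62]
[-0.92  1.15  1.25  1.99 -1.29  1.13 -2.2 ]
[ 0.12  0.88 -1.19  1.67  0.87  1.21  1.85]
360 [ 0.    -0.707 -0.707  0.   ]
[ 0.26  0.42 -0.6   2.03  0.33  0.79 -0.53]
[ 0.34  0.46 -0.48  2.05  0.33  0.7  -0.35]
[ 0.27  0.64 -0.56  1.7   0.41  0.92 -0.45]
[ 0.29  0.5  -0.59  1.59  0.3   1.14 -0.37]
[ 0.67  0.42 -0.35  1.97  0.2   0.78  0.2 ]
[ 0.68  0.63 -0.27  1.71  0.21  0.83  0.31]
[ 0.53  0.63 -0.31  1.64  0.23  0.9   0.14]
[ 0.23  0.67 -0.48  1.91  0.47  0.67 -0.54]
[ 0.06  0.81 -1.07  1.68  0.77  1.14 -1.22]
```

```bash
cat >> h.py <<'E'
def pick(P,z,f,lift,v=.12,deg=0,up=.07):
    s=env.get_state()
    P=np.asarray(P); 
    env.movel(np.r_[P,z+up],.3)
    hit=env.movel(np.r_[P,z],v,stop_force=15); st('down hit=%s'%hit)
    if hit: raise SystemExit('HIT')
    env.grip(.02 if f>30 else .035,f); st('gripped')
    env.movel(np.r_[P,z+lift],.2); st('lifted')
def place(P,z,lift,v=.12,vt=.3,up=.08):
    cur=env.get_state()['tcp_pos']
    env.movel(np.r_[P,cur[2]],vt)
    env.movel(np.r_[P,z+.02],.2)
    hit=env.movel(np.r_[P,z],.05,stop_force=12); st('placed hit=%s'%hit)
    env.grip(.085); st('released')
    env.movel(np.r_[P,z+up],.25)
E
python3 - <<'E'
from h import *
env.reach(np.r_[T0,ZT+.08],q(0)); st('above')
pick(T0,ZT,60,.14)
snap('scene','a1')
E
```

```text
above t 2.62 tcp [0.5023 0.0514 0.2669] open 0.0856 F [-1.1  0.6 -0. ]
down hit=False t 3.60 tcp [0.5024 0.0528 0.1875] open 0.0853 F [ 0.8  0.3 -0. ]
gripped t 4.02 tcp [0.5024 0.0526 0.188 ] open 0.0501 F [-1.6 -0.1  6.8]
lifted t 4.87 tcp [0.5012 0.0521 0.3257] open 0.0503 F [-0.4 -0.2 -3.2]
```

View pics/a1.png

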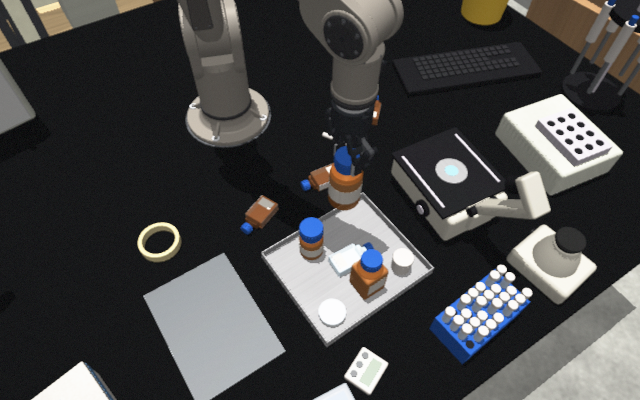

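The tall bottle hangs upright in the gripper at (345,180), and its neighbours are undisturbed. I'll place it, then move the other two.

```bash
python3 - <<'E'
from h import *
place(TM,ZT-.0005,0)
pick(S0,ZS,60,.15,up=.07)
place(SM,ZS-.0005,0)
snap('scene','a2')
E
```

```text
placed hit=True t 7.28 tcp [ 0.47   -0.2602  0.1871] open 0.0503 F [-1.2 -0.4  4.9]
released t 7.72 tcp [ 0.4689 -0.2598  0.186 ] open 0.0849 F [ 0.1 -0.3  0.5]
down hit=False t 9.85 tcp [ 0.5079 -0.0376  0.1494] open 0.0849 F [-0.6  0.   0.6]
gripped t 10.27 tcp [ 0.5081 -0.0373  0.1501] open 0.0505 F [-1.3  0.1  6.5]
lifted t 11.17 tcp [ 0.5067 -0.0374  0.2979] open 0.0505 F [-0.5  0.4 -1.8]
placed hit=True t 13.62 tcp [ 0.545  -0.3601  0.1492] open 0.0503 F [-0.4  0.1  5.1]
released t 14.07 tcp [ 0.5443 -0.3598  0.1481] open 0.0849 F [-0.1  0.3  0.5]
```

View pics/a2.png

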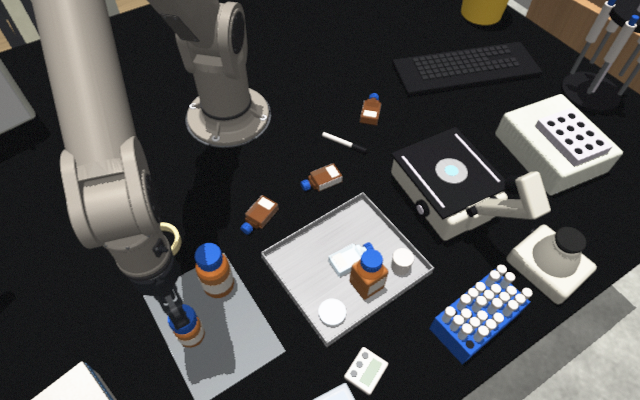

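Both bottles stand upright on the mat, tall at (213,270) and short at (185,325). The square one is next.

```bash
python3 - <<'E'
from h import *
pick(Q0,ZQ,60,.13)
place(QM,ZQ-.0005,0,up=.1)
env.movel([.62,-.1,.3],.3)
env.movel([.578,.014,.24],.3)
snap('wrist','w1')
env.movel([.56,.2,.26],.3)
snap('scene','a3'); snap('top','t3')
E
```

```text
down hit=False t 16.78 tcp [0.6489 0.0208 0.1711] open 0.0849 F [-0.1 -0.1  0.4]
gripped t 17.25 tcp [0.6492 0.0209 0.1715] open 0.0423 F [-0.   1.   5.5]
lifted t 18.05 tcp [0.6476 0.0205 0.2987] open 0.0429 F [-0.1  0.2 -2.5]
placed hit=True t 20.30 tcp [ 0.6201 -0.2701  0.1705] open 0.0424 F [-0.7  0.6  3.8]
released t 20.80 tcp [ 0.6195 -0.2699  0.1693] open 0.0851 F [ 0.5 -0.2 -0.5]
```

View pics/w1.png

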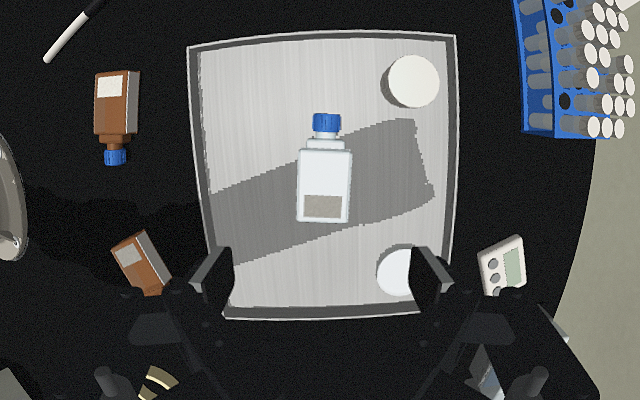

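View pics/t3.png

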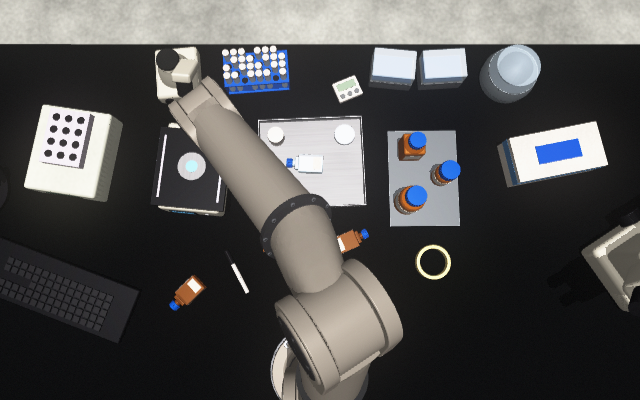

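View pics/a3.png

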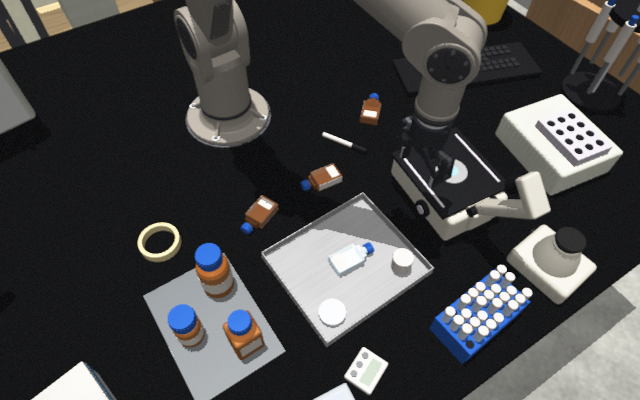

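The top view shows all three bottles upright on the mat and the flask alone in mid-tray. In the wrist view the flask body spans about (297..352, 150..222) with its cap at (327,122). I'll enlarge it to get the axis.

```bash
python3 - <<'E'
import cv2
p=cv2.imread('pics/w1.png');cv2.imwrite('pics/w1c.png',cv2.resize(p[105:235,270:380],None,fx=4.5,fy=4.5,interpolation=cv2.INTER_CUBIC))
E
```

```text
(no output)
```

View pics/w1c.png

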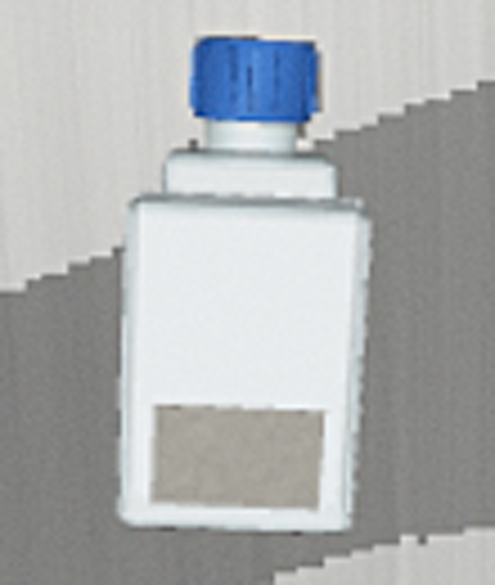

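```bash
python3 - <<'E'
from h import *
D=np.load('pics/w1.npz');R=cv2.Rodrigues(D['rvec'])[0];t=D['tvec']
def ray(u,v):
    x,y=u-D['cx'],v-D['cy'];r=np.hypot(x,y);th=r/float(D['fx']);k=np.tan(th)/max(r,1e-9)
    return R.T@np.array([x*k,y*k,1.0])
o=-R.T@t
def pz(u,v,z): w=ray(u,v);return (o+w*(z-o[2])/w[2])
cr=[(133,203),(360,207),(345,520),(122,516)]
P=[pz(270+a/4.5,105+b/4.5,.028)[:2] for a,b in cr];print(np.round(P,4),np.mean(P,0).round(4))
print('len',np.linalg.norm(P[0]-P[3]),'wid',np.linalg.norm(P[0]-P[1]))
c=pz(270+256/4.5,105+40/4.5,.0155);print('cap end',c)
ax=(P[0]+P[1]-P[2]-P[3]);print('axis deg',np.degrees(np.arctan2(ax[1],ax[0])))
print('depth flask',D['d'][180,325],o)
E
```

```text
[[ 0.5574  0.0481]
 [ 0.6034  0.0473]
 [ 0.6017 -0.0198]
 [ 0.5538 -0.0189]] [0.5791 0.0142]
len 0.06712967961957494 wid 0.04604588850946717
cap end [0.58245053 0.08109409 0.0155    ]
axis deg 87.71746374516172
depth flask 0.2882584 [0.57859604 0.08067034 0.30926517]
```

```bash
python3 - <<'E'
from h import *
F=np.array([.5788,.0143])
env.movel([*F,.16],.3,rot=q(-2.3))
hit=env.movel([*F,.0795],.08,stop_force=8); st('down %s'%hit)
env.grip(.035,25); st('grip')
env.movel([*F,.29],.2); st('lift')
snap('scene','a4');snap('wrist','w4')
E
```

```text
down False t 25.62 tcp [0.5792 0.0144 0.08  ] open 0.0852 F [-0.7 -0.1 -0.5]
grip t 26.04 tcp [0.5792 0.0143 0.08  ] open 0.0498 F [-0.  -0.1  3.9]
lift t 27.24 tcp [0.5781 0.0141 0.2887] open 0.0493 F [ 0.3 -0.4 -0.8]
```

View pics/a4.png

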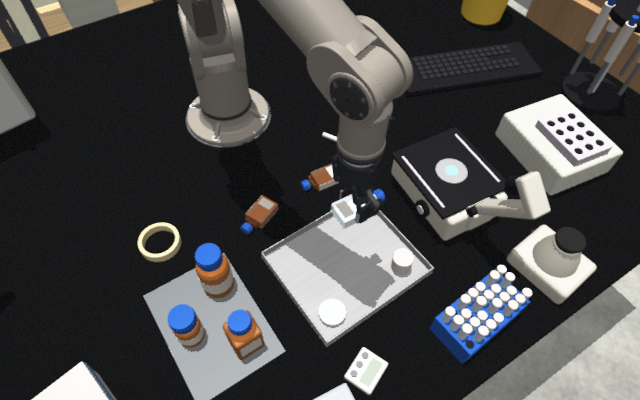

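View pics/w4.png

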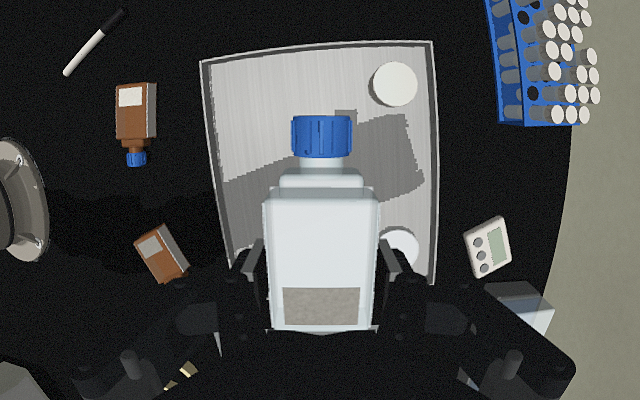

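The flask is gripped across the body at (347,207) in the scene view and looks level. Now to the stage.

```bash
python3 - <<'E'
from h import *
env.movel([*WIN,.29],.25)
env.movel([*WIN,.20],.15)
hit=env.movel([*WIN,.180],.03,stop_force=4); st('placed %s'%hit)
env.dwell(.1)
env.grip(.085); st('rel')
env.movel([*WIN,.32],.2)
snap('wrist','w5')
env.movel([.5,.05,.33],.35,rot=q(0))
snap('top','t5');snap('scene','a5')
E
```

```text
placed True t 30.10 tcp [0.5519 0.3321 0.1819] open 0.0495 F [ 0.2 -0.3  4.5]
rel t 30.65 tcp [0.5514 0.3316 0.1812] open 0.0848 F [0.3 0.  0.7]
```

View pics/t5.png

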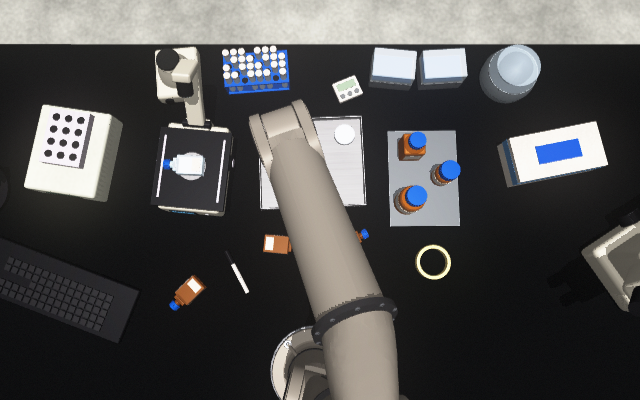

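View pics/w5.png

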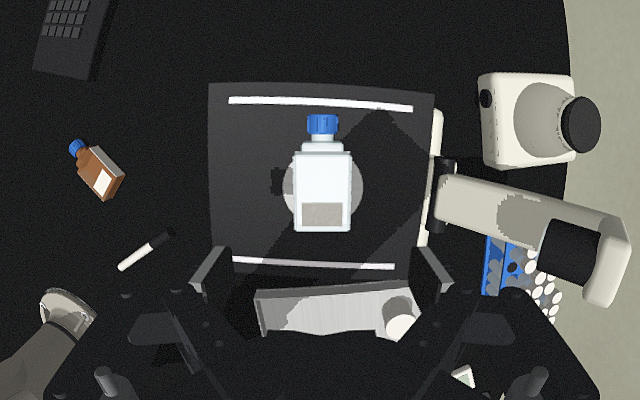

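View pics/a5.png

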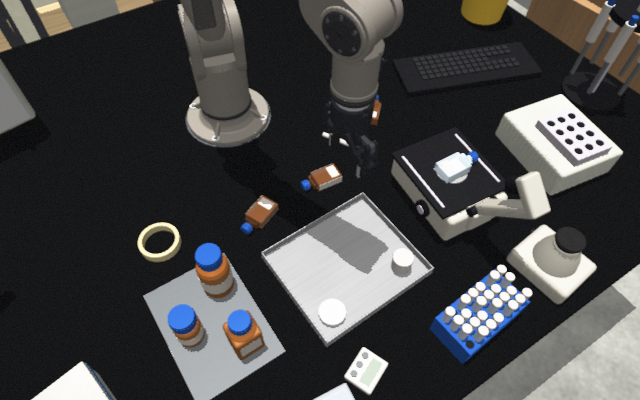

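The flask lies flat on the stage over the ring; in the wrist view its body spans (294..352, 152..232). I'll check the offset numerically before going on.

```bash
python3 - <<'E'
from loc import *
p,W=cloud('top0' if 0 else 't5');z=W[...,2]
v,u=np.mgrid[:400,:640]
m=(z>.116)&(z<.140)&(u>155)&(u<215)&(v>140)&(v<190)
w=W[m];r=cv2.minAreaRect(w[:,:2].astype(np.float32));print(len(w),r)
big=w[(w[:,1]<.362)];print('y range',w[:,1].min(),w[:,1].max(),'x range body',big[:,0].min(),big[:,0].max(),big[:,2].mean())
D=np.load('pics/w5.npz');R=cv2.Rodrigues(D['rvec'])[0];t=D['tvec'];o=-R.T@t
def pz(u,v,z):
    x,y=u-D['cx'],v-D['cy'];r=np.hypot(x,y);k=np.tan(r/float(D['fx']))/r
    d=R.T@np.array([x*k,y*k,1.0]);return (o+d*(z-o[2])/d[2])[:2]
P=np.array([pz(*c,.130) for c in [(295,152),(351,152),(351,231),(294,231)]]);print(P.round(4),P.mean(0))
print('ring L/R',pz(284,187,.105),pz(363,187,.105))
cv2.imwrite('pics/w5c.png',cv2.resize(D['p'][105:245,260:390],None,fx=4.2,fy=4.2,interpolation=cv2.INTER_CUBIC))
E
```

```text
667 ((0.5522063374519348, 0.34788763523101807), (0.10513707250356674, 0.05170164257287979), 87.95780181884766)
y range 0.29499995302498866 0.40021820278969683 x range body 0.5248882109470707 0.5775005296494127 0.12908105414394502
[[0.531  0.3683]
 [0.578  0.3665]
 [0.577  0.2955]
 [0.5257 0.2975]] [0.55292431 0.33197383]
ring L/R [0.51630508 0.33255119] [0.59105167 0.32963855]
```

View pics/w5c.png

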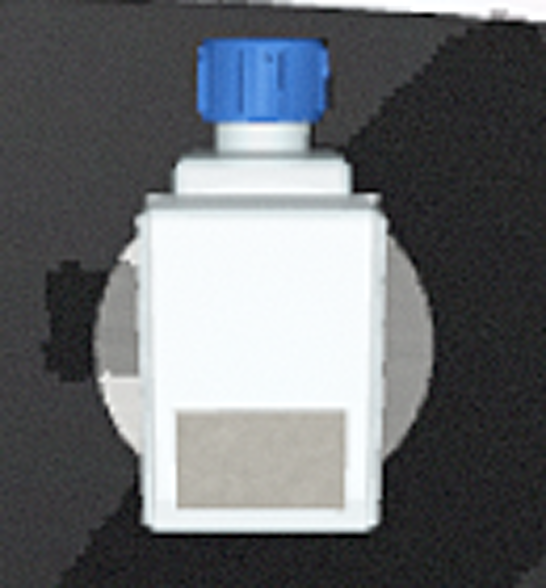

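The flask centre is within about 2 mm of the window's by both views. Now the bottles go back: square, short, tall.

```bash
python3 - <<'E'
from h import *
env.movel([.62,-.15,.33],.35)
pick(QM,ZQ-.001,60,.14,up=.1)
place(Q0,ZQ-.001,0,up=.1)
pick(SM,ZS-.001,60,.15,up=.12)
place(S0,ZS-.001,0,up=.1)
pick(TM,ZT-.001,60,.14,up=.08)
place(T0,ZT-.001,0,up=.1)
env.movel([.45,-.3,.35],.35)
snap('top','t6');snap('scene','a6')
E
```

```text
down hit=False t 35.01 tcp [ 0.6206 -0.27    0.1705] open 0.0851 F [ 0.3 -1.2  0. ]
gripped t 35.48 tcp [ 0.6206 -0.2702  0.1704] open 0.0426 F [ 0.  -0.7  4.2]
lifted t 36.33 tcp [ 0.6191 -0.2698  0.3076] open 0.0424 F [ 0.2 -0.1 -3.2]
placed hit=True t 38.60 tcp [0.649  0.0208 0.1714] open 0.0423 F [-1.4 -0.2  5.7]
released t 39.10 tcp [0.6482 0.0206 0.1702] open 0.0851 F [ 0.5 -0.3 -0.4]
down hit=False t 42.27 tcp [ 0.5456 -0.3602  0.1489] open 0.0852 F [ 0.1 -0.5 -0.7]
gripped t 42.68 tcp [ 0.5453 -0.3603  0.149 ] open 0.0503 F [-1.7 -0.   6.1]
lifted t 43.58 tcp [ 0.5442 -0.3596  0.2963] open 0.0505 F [-1.5 -0.1 -2. ]
placed hit=True t 46.02 tcp [ 0.5071 -0.0374  0.1495] open 0.0505 F [-1.7 -0.1  8.5]
released t 46.46 tcp [ 0.507  -0.0375  0.1491] open 0.0850 F [ 0.8 -0.5  0.8]
down hit=False t 48.73 tcp [ 0.4706 -0.2598  0.1866] open 0.0852 F [ 0.3 -0.3 -0.1]
gripped t 49.14 tcp [ 0.4703 -0.2603  0.1871] open 0.0506 F [-1.5 -0.5  6. ]
lifted t 49.99 tcp [ 0.4691 -0.2598  0.3246] open 0.0506 F [ 0.  -0.2 -4. ]
placed hit=True t 52.34 tcp [0.5015 0.0525 0.1875] open 0.0506 F [-2.3  0.2  6.5]
released t 52.78 tcp [0.5013 0.0521 0.1869] open 0.0851 F [-0.1 -0.2 -0.9]
```

View pics/t6.png

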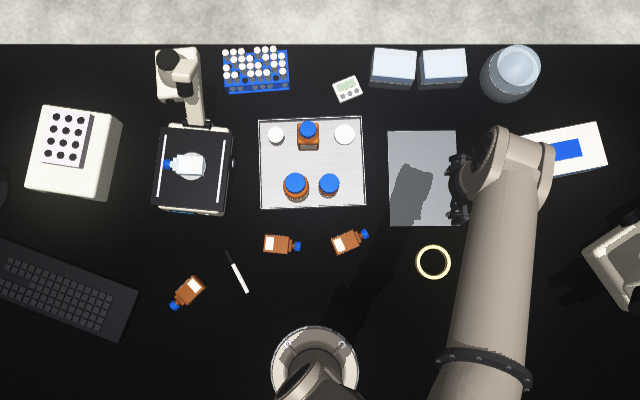

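View pics/a6.png

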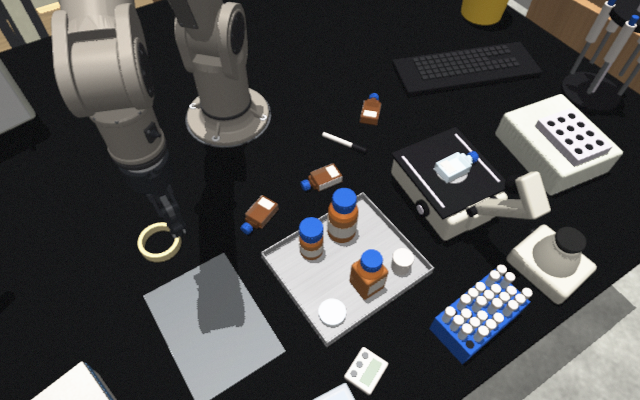

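```bash
python3 - <<'E'
from loc import *
for f in('top0','t6','scene0','a6'):
    p,W=cloud(f);b=caps(W,p)
    n,l,s,c=cv2.connectedComponentsWithStats(b.astype(np.uint8))
    print(f)
    for i in range(1,n):
        w=W[l==i];w=w[~np.isnan(w[:,0])]
        if s[i,4]<200 or len(w)==0: continue
        zt=np.percentile(w[:,2],90); q_=w[np.abs(w[:,2]-zt)<.004]
        if .1<zt<.16: print('ztop %.4f'%zt,'mean',q_[:,:2].mean(0).round(4))
p,W=cloud('t6');z=W[...,2];v,u=np.mgrid[:400,:640]
m=(z>.116)&(z<.140)&(u>155)&(u<215)&(v>140)&(v<190);print(cv2.minAreaRect(W[m][:,:2].astype(np.float32)))
E
```

```text
top0
ztop 0.1304 mean [0.6479 0.0215]
ztop 0.1483 mean [0.5023 0.0529]
ztop 0.1101 mean [ 0.5075 -0.0365]
t6
ztop 0.1305 mean [0.6491 0.0216]
ztop 0.1482 mean [0.5008 0.0539]
ztop 0.1106 mean [ 0.507 -0.036]
scene0
ztop 0.1475 mean [0.5021 0.0522]
ztop 0.1097 mean [ 0.5076 -0.0381]
ztop 0.1294 mean [0.6495 0.02  ]
a6
ztop 0.1474 mean [0.5025 0.052 ]
ztop 0.1093 mean [ 0.5075 -0.0381]
ztop 0.1295 mean [0.6493 0.0192]
((0.5519998073577881, 0.3491266965866089), (0.10530804097652435, 0.051128655672073364), 87.85486602783203)
```

Both views show all three bottles standing where they began (within about 2 mm), the flask flat on the stage, the dish and jar undisturbed, and the arm clear of everything.

```bash
python3 -c "
from h import *
st();job.job_done()"
```

```text
t 54.62 tcp [ 0.4506 -0.2977  0.3495] open 0.0847 F [0.7 0.4 0.4]
the job is handed in; nothing more can be done
```

I stood the three bottles on the mat, laid the clear flask on the imager stage, and put each bottle back in its place in the tray. I handed the job in at 54.6 s of the 141 s allowed.

- **Bottles:** in both the top and scene views they stand upright within about 2 mm of their starting positions (limit 15 mm).
- **Flask:** it lies flat with its body's centre within about 2 mm of the window's centre (limit 12 mm).
- **Dish and jar:** they look undisturbed in the pictures; I did not measure their positions again.
- **Arm:** it was clear of everything at hand-in.

No check failed. The two cameras disagreed with each other by up to about 2 mm, within their calibration accuracy.

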